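# Roll the rolling pin into its rest

### The arm

A 6-joint arm with a two-finger parallel gripper is mounted at the origin on the work surface. World frame = base frame: x ahead of the robot, y to its left, z up, the work surface at z = 0. Lengths are in m, angles in rad, forces in N, time in s.
With the tool pointing down it reaches from about 0.425 to 0.95 m from the base axis. Payload 3.5 kg.
Tool frame: the origin (TCP) lies midway between the tips of the shut fingers; the grasp point (between the pads) lies 19 mm behind it; z points along the fingers, y is the line along which they close (so a half turn about z gives the same grasp; the last joint's range is limited). The gripper opens to 85 mm and grips with 20 to 120 N. Pads are 22 mm wide; open, the fingers measure 114 mm over their backs; the gripper's body (76 mm by 85 mm) begins 54 mm behind the grasp point. The pads swing forward as they close: fully open they stand 13 mm farther back than shut.
Start: joints at [-1.41, 0.286, 1.577, -0, 1.279, -0.15], TCP at [0.206, -0.643, 0.231] pointing down, gripper open.
Joint ranges: [-2.77, 2.77], [-0.9, 2.22], [0.21, 2.48], [-1.53, 4.67], [0.24, 2.81], [-2.84, 2.84]. Speed limits (rad/s): [2.79, 2.79, 3.14, 3.14, 3.14, 3.14].

### API

Orientations are given as a unit quaternion [x, y, z, w].
In Python, from plant import ctrl, cams, order gives the robot as it stands.
- The arm moves only by the tool move_arm, never from a script. Its argument "plan" is one flat list of numbers, 7 for each row, row after row: the shift along the world's x, y, z in mm, then the turn, a rotation vector about the world's x, y, z in degrees, then the finger opening in mm, from 0 to 85.4. A call has 1 to 12 rows; each row shifts and turns the commanded pose from where the row before left it; what a row does not reach is not made up. A row lasts 1/10 s, in which the tool goes at most 50 mm and 8.59 degrees, less where a joint would pass 70% of its speed; a pose out of reach is approached as far as the arm can. A call is refused whole if a number of a shift passes 50 or a number of a turn 8.59, either way. A call with a gripper value outside its range is refused whole. The fingers move at their own pace and stop on an object; "newtons" is the grip in N (left out, the last holds). Time passes only in rows, so rows that do not move let the fingers close. It gives the time, the measured TCP pose, the force, the opening and the grip force at its end, in the units of the state.
- ctrl.get_state(): the state, without advancing time (a new reading comes with each control period).
- cams.read_camera(name): name is "scene" or "top" or "wrist"; returns a dict with "color" (480x640x3 uint8, red, green, blue), "fov_y" (degrees; the focal length in pixels is half the picture's height over the tangent of half this angle, whatever the lens; pixels are square), "cx", "cy" (the principal point, pixels), "origin" and "orientation" of the camera in the world; the wrist camera has in their place "T_tool_cam" (4x4, takes a point from camera to tool coordinates, whose origin is the TCP and whose axes are the flange's). Camera axes: x right, y up, looking along -z (the intrinsics and any distortion apply to the point x, -y, -z); pixel columns grow to the right and rows downward; lengths in m; the calibration is good to about 2 mm. A picture is of the moment at which its call begins: read the wrist's pose just before it. There is no depth.
- order.sign_off(): hands the job in; it is judged then, once.
The state is a dict: "time": time; "qpos": joint angles; "dq": joint speeds; "joint_efforts": joint torques, N m; "eef_pos": TCP position; "tcp_rot": TCP orientation; "contact_force": force on the tool from outside, world axes, zero at the start; "wrist_torque": the same for the moment, N m; "opening": opening from 0.0 (shut) to 1.0 (fully open); "finger_force": force on a finger pad.
Only numpy, scipy, OpenCV 4.12 (cv2) and the standard library are available. Lean on these libraries where they do the work, as an engineer would, in place of code of your own. Each camera call takes 0.05 s, during which the arm holds its last target. There are 200 camera calls.

### The job

Park the rolling pin: roll it along the bench by pushing gently on its long side with the fingertips or the outside of the fingers, up the near ramp of the low wooden rest and down into the V-shaped trough, so that it lies still along the bottom of the trough with both of its ends sticking out past the ends of the rest. Do not grip it, lift it or carry it, and leave the jar, the beaker and the chocolate mould where they stand.

Things in the scene. Friction and masses are not known exactly. Their poses are not given: they have to be found in the camera images.
- pin: plain pale-wood rolling pin, smooth, no handles: loose cylinder, 44 mm diameter, 220 mm long, about 0.26 kg. Origin: its middle, on its axis, 22 mm above the bench. x runs along the pin, at the start nearly along the trough (within 4 degrees); y and z turn as it rolls. It lies left or right of the middle, the rest on the other side. It rolls straight across its axis, hard to steer; let go, it coasts several cm.
- rest: low brown wooden rest fixed on the bench, 110 mm long (x), 154 mm wide (y), alike on both sides: a 15 degree ramp, 52 mm long, up to a 4 mm flat crest 14 mm high, then a V trough sunk between the crests (42 mm apart). Origin: at bench height under the middle of the trough; z up; x runs along the trough, within 6 degrees of world x.
- jar: bystander: closed amber glass jar, 70 mm in diameter, 100 mm tall, loose; origin at the centre of its foot
- beaker: bystander: open steel beaker, 70 mm in diameter, 80 mm tall, loose; origin at the centre of its foot
- mould: bystander: aluminium chocolate mould shaped like a round bud, 72 mm at its widest, 80 mm tall, loose; origin at the centre of its foot
- trough (a point): fixed point of the rest: middle of the trough's bottom line, 2 mm above the bench, straight above the rest's origin, same axes. The trough's faces rise from here at 30 degrees to either side (y) and it is open at both ends (x). A seated pin's axis lies 25 mm above this point (27 mm above the bench); on a crest it is 36 mm above the bench.
Things that resemble listed ones, but are neither listed nor needed, are in the scene too. Of the things that look like the pin, take the one that is farthest from the robot's base at the start.

How it is judged:
On the way:
1. the pin rolls: it has turned by 45 degrees or more about its axis (angle between pin's own z axis and vertical above 0.785 rad), for 0.1 s.
At the end, for the whole second after the job is handed in: the pin lies still at the bottom of the V trough: its middle within 6 mm of the trough's middle line and 27 mm above the bench (plus or minus 4 mm), its axis within 0.08 rad of the trough's, and shifted along the trough by at most 53 mm, so that both ends still stick out past the rest (y of pin in the frame of rest between -0.006 and 0.006 m and x of pin in the frame of rest between -0.053 and 0.053 m and z of pin in the frame of rest between 0.023 and 0.031 m and angle between the x axis of pin and the x axis of rest, either way round below 0.08 rad and linear speed of pin below 0.02 m/s); the robot touches nothing.
It fails at once if the pin is lifted (its axis more than 50 mm above the bench anywhere) (height (world z) of pin above 0.05 m).
It fails at once if the pin is lifted off the bench away from the rest (12 mm or more, beyond the foot of the ramps) (height (world z) of pin above 0.034 m and (y of pin in the frame of rest above 0.09 m or y of pin in the frame of rest below -0.09 m)).
It fails at once if the pin is squeezed or shoved hard (more than 30 N from the fingers) (contact force between the fingers and pin above 30 N).
It fails at once if the jar, the beaker or the mould is moved by more than 20 mm (distance of any of jar, beaker, mould from where it was at the start of the episode above 0.02 m).
It also fails if it takes over 45 s, if anything falls off the work surface, if the arm or the gripper's body presses on something with over 40 N, if the wrist force passes 120 N, or if a joint passes its speed limit or range.

## Working session

There is one attempt and no reset: what is moved stays moved. The work goes in short steps, Python scripts to look and compute and a tool call to move; the robot and the scene stay as the last step left them, time stands still between calls to the robot, and variables do not carry over. Pictures are saved under pics/ and viewed, at most 10 in all, crops included, and the job is handed in when it is done.

Besides the shell and the picture viewer there is one more tool, called after ">>>" by a JSON object that holds its "fn" and its "kwargs", one argument or row to a line. move_arm: Moves the arm, as the interface text tells. Its arguments: {"type":"object","properties":{"plan":{"type":"array","items":{"type":"number"}},"newtons":{"type":"number"}},"required":["plan"]}

```bash
mkdir -p pics; cat > h.py <<'E'
import numpy as np, cv2, pickle
from scipy.spatial.transform import Rotation as R
from plant import ctrl,cams,order
def shot(n,f):
    d=cams.read_camera(n); cv2.imwrite(f'pics/{f}.png',d['color'][:,:,::-1]); pickle.dump(d,open(f'pics/{f}.pkl','wb')); return d
def px2w(d,u,v,z):
    f=240/np.tan(np.radians(d['fov_y'])/2)
    M=R.from_quat(d['orientation']).as_matrix() if np.size(d['orientation'])==4 else np.array(d['orientation'])
    r=M@np.array([(u-d['cx'])/f,-(v-d['cy'])/f,-1]); o=np.array(d['origin'])
    return o+r*(z-o[2])/r[2]
E
python3 - <<'E'
from h import *
for n in('scene','top'):
    d=shot(n,n+'0'); print({k:v for k,v in d.items() if k!='color'})
print(ctrl.get_state())
E
```

```text
{'fov_y': 52.14803522910668, 'cx': 314.42893335811095, 'cy': 238.8408043831436, 'origin': array([ 1.37811349, -0.04666163,  0.95262882]), 'orientation': array([0.27438919, 0.26532025, 0.63699007, 0.66974577])}
{'fov_y': 44.09079885579344, 'cx': 317.0680629458755, 'cy': 235.29564268987085, 'origin': array([ 1.00226703e-01, -3.65337203e-04,  1.60731742e+00]), 'orientation': array([-0.07901389,  0.08102065,  0.72610883, -0.67820234])}
{'time': 0.1, 'qpos': array([-1.40998493e+00,  2.87150849e-01,  1.57805140e+00,  1.30303147e-05,
        1.27860518e+00, -1.50014734e-01]), 'dq': array([-0.00068286, -0.00150474, -0.00261263, -0.00116564,  0.0007252 ,
       -0.00027298]), 'joint_efforts': array([ 1.05369309e-03, -4.07293475e+01, -2.93699777e+01, -1.31518582e-04,
        3.35776727e-03,  9.78755594e-06]), 'eef_pos': array([ 0.20636953, -0.64204534,  0.23002505]), 'tcp_rot': array([ 9.87947363e-01,  1.54786244e-01,  2.58839343e-07, -1.10740203e-03]), 'contact_force': array([-0.03708858, -0.21426866, -0.28955171]), 'wrist_torque': array([ 0.00893843, -0.00067422,  0.03667423]), 'finger_force': 0.0, 'opening': 1.0025829378185622}
```

View pics/top0.png

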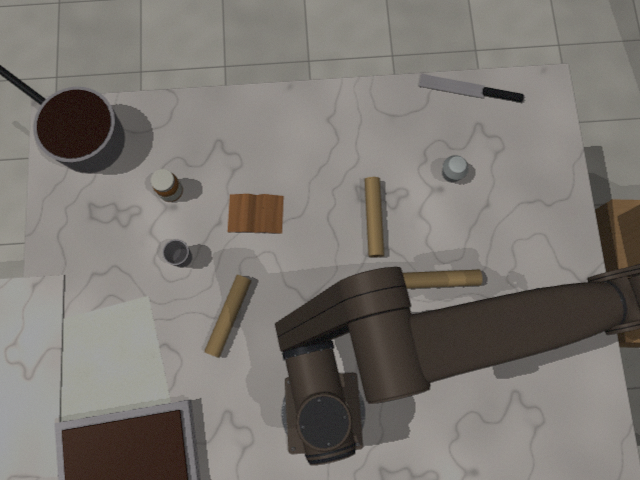

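View pics/scene0.png

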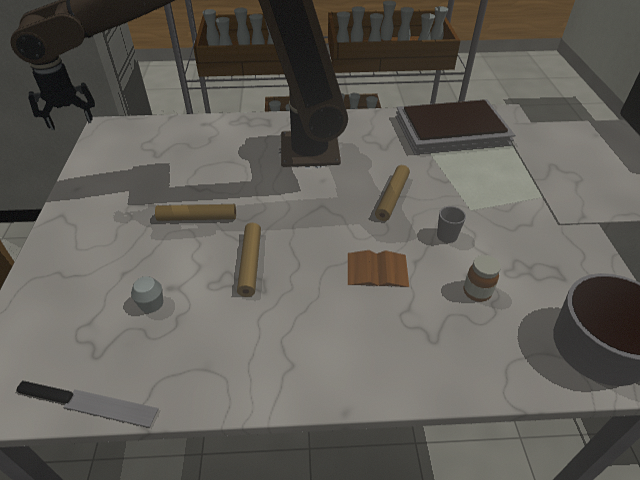

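The top view shows three pin-like cylinders, at pixels (374,216), (440,280) and (228,316). The base is near (325,420), so the farthest one is (374,216), which also lies parallel to the rest at (256,214). I'll check it in a crop.

```bash
python3 - <<'E'
from h import *
im=cv2.imread('pics/top0.png')
cv2.imwrite('pics/crop0.png',cv2.resize(im[160:270,220:400],None,fx=4.4,fy=4.4,interpolation=cv2.INTER_CUBIC))
d=pickle.load(open('pics/top0.pkl','rb'))
for n,u,v,z in [('A',374,216,.03),('B',440,280,.03),('C',228,316,.03),('jar',164,180,.1),('beaker',176,248,.08),('mould',456,165,.08)]:
    p=px2w(d,u,v,z);print(n,p.round(3),np.hypot(*p[:2]).round(3))
E
```

```text
A [ 0.507 -0.177  0.03 ] 0.538
B [ 0.318 -0.338  0.03 ] 0.464
C [0.261 0.233 0.03 ] 0.35
jar [0.627 0.381 0.1  ] 0.734
beaker [0.444 0.356 0.08 ] 0.569
mould [ 0.622 -0.406  0.08 ] 0.743
```

View pics/crop0.png

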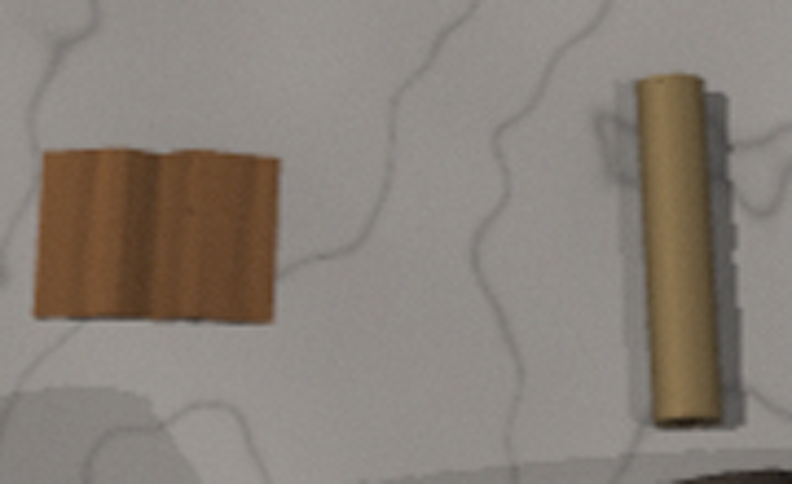

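The crop shows a plain smooth pin with its axis from about (671,77) to (686,420). The rest's corners are at (43,150), (281,158), (273,323) and (35,319).

```bash
python3 - <<'E'
from h import *
d=pickle.load(open('pics/top0.pkl','rb'))
w=lambda u,v,z:px2w(d,(u+.5)/4.4-.5+220,(v+.5)/4.4-.5+160,z)
c=[w(*p,0) for p in[(43,150),(281,158),(273,323),(35,319)]]
for p in c:print(p.round(4))
m=np.mean(c,0);ax=(c[0]+c[1]-c[2]-c[3])/2; print('rest',m.round(4),np.linalg.norm(ax),np.linalg.norm(c[0]-c[1]),np.degrees(np.arctan2(ax[1],ax[0])))
e=[[w(*p,.022) for p in q] for q in[((638,79),(704,79)),((653,417),(720,417))]]
E=np.mean(e,1);a=E[0]-E[1];print('pin',E.mean(0).round(4),np.linalg.norm(a),np.degrees(np.arctan2(a[1],a[0])), E.round(4))
E
```

```text
[0.6084 0.2218 0.    ]
[0.5925 0.0693 0.    ]
[0.4841 0.0803 0.    ]
[0.497  0.2307 0.    ]
rest [0.5455 0.1506 0.    ] 0.1103604100459448 0.15335958530934468 -5.182952711768286
pin [ 0.5113 -0.1779  0.022 ] 0.21972293419083086 -2.570689339684852 [[ 0.621  -0.1828  0.022 ]
 [ 0.4015 -0.173   0.022 ]]
```

>>> {"fn": "move_arm", "kwargs": {
  "plan": [25, 32, 0, 0, 0, 5.8, 85, 25, 32, 0, 0, 0, 5.8, 85, 25, 32, 0, 0, 0, 5.8, 85, 25, 32, 0, 0, 0, 5.8, 85, 25, 32, 0, 0, 0, 5.8, 85, 25, 32, 0, 0, 0, 5.8, 85, 25, 32, 0, 0, 0, 5.8, 85, 25, 32, 0, 0, 0, 5.8, 85, 25, 32, 0, 0, 0, 5.8, 85, 25, 32, 0, 0, 0, 5.8, 85, 25, 32, 0, 0, 0, 5.8, 85, 25, 32, 0, 0, 0, 5.8, 85]
}}

```text
time: 1.3
eef_pos: [0.507, -0.257, 0.2309]
tcp_rot: [0.721, 0.692, -0.0, -0.0]
contact_force: [0.3, -1.2, 0.2]
opening: 0.995
finger_force: 0.0
```

>>> {"fn": "move_arm", "kwargs": {
  "plan": [0, -5, -35, 0, 0, 0, 85, 0, 0, -35, 0, 0, 0, 85, 0, 0, -35, 0, 0, 0, 85, 0, 0, -35, 0, 0, 0, 85, 0, 0, -35, 0, 0, 0, 85, 0, 0, -30, 0, 0, 0, 85, 0, 0, -12, 0, 0, 0, 85, 0, 0, -5, 0, 0, 0, 85, 0, 0, -3, 0, 0, 0, 85, 0, 0, 0, 0, 0, 0, 85]
}}

```text
time: 2.3
eef_pos: [0.5073, -0.2643, 0.0075]
tcp_rot: [0.723, 0.691, 0.0, 0.001]
contact_force: [0.3, -0.6, 0.4]
opening: 0.996
finger_force: 0.0
```

```bash
python3 - <<'E'
from h import *
s=ctrl.get_state();print(s['eef_pos'],s['contact_force'])
a=shot('top','top1')['color'];b=shot('wrist','w1')['color']
a=cv2.resize(a[140:340,210:460],(750,600))[:,:,::-1]; cv2.imwrite('pics/c1.png',cv2.resize(a,None,fx=.53,fy=.53))
cv2.imwrite('pics/m1.png',np.hstack([cv2.resize(a,(400,320)),cv2.resize(b,(400,320))[:,:,::-1]]))
E
```

```text
[ 0.50729514 -0.26427946  0.00753843] [ 0.2594562  -0.58062099  0.38417678]
```

View pics/m1.png

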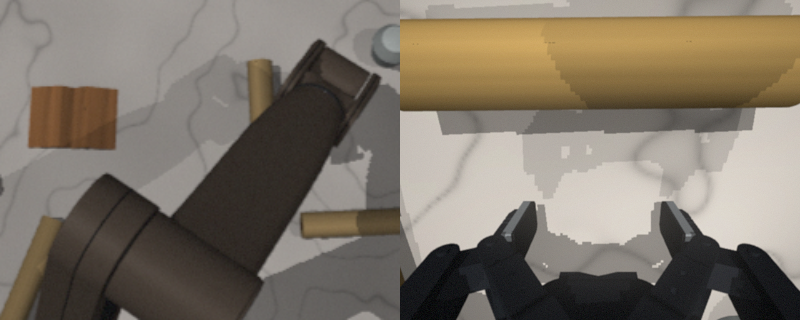

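The pin lies square across the wrist view, with both fingers well behind it and centred on it. I'll start the gentle push.

>>> {"fn": "move_arm", "kwargs": {
  "plan": [0, 10, 0, 0, 0, 0, 85, 0, 10, 0, 0, 0, 0, 85, 0, 10, 0, 0, 0, 0, 85, 0, 8, 0, 0, 0, 0, 85, 0, 4, 0, 0, 0, 0, 85, 0, 4, 0, 0, 0, 0, 85, 0, 4, 0, 0, 0, 0, 85, 0, 4, 0, 0, 0, 0, 85, 0, 4, 0, 0, 0, 0, 85, 0, 4, 0, 0, 0, 0, 85, 0, 4, 0, 0, 0, 0, 85, 0, 4, 0, 0, 0, 0, 85]
}}

```text
time: 3.6
eef_pos: [0.5064, -0.1933, 0.0063]
tcp_rot: [0.723, 0.691, 0.0, -0.0]
contact_force: [-0.1, -0.1, -0.4]
opening: 0.997
finger_force: 0.0
```

```bash
python3 - <<'E'
from h import *
s=ctrl.get_state();print(s['eef_pos'],s['contact_force'])
b=shot('wrist','w2')['color'];a=shot('top','top2')['color']
a=cv2.resize(a[140:340,210:460],(400,320))
cv2.imwrite('pics/m2.png',np.hstack([a,cv2.resize(b,(400,320))])[:,:,::-1])
E
```

```text
[ 0.50644145 -0.19332479  0.00631012] [-0.13775957 -0.07696657 -0.42200287]
```

View pics/m2.png

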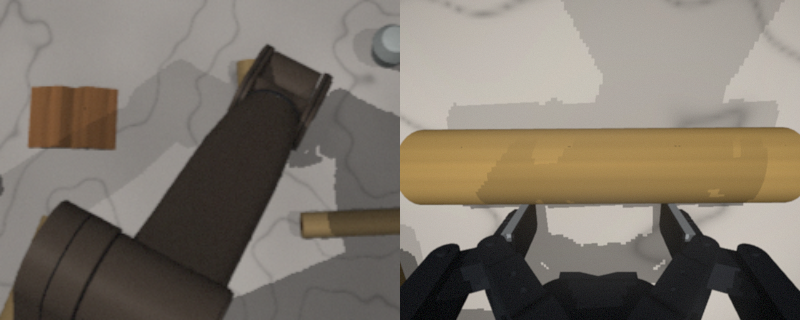

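Contact is even on both fingers. I'll keep pushing and turn slowly to the rest's yaw.

>>> {"fn": "move_arm", "kwargs": {
  "plan": [0.3, 5, 0, 0, 0, -0.12, 85, 0.3, 5, 0, 0, 0, -0.12, 85, 0.3, 5, 0, 0, 0, -0.12, 85, 0.3, 5, 0, 0, 0, -0.12, 85, 0.3, 5, 0, 0, 0, -0.12, 85, 0.3, 5, 0, 0, 0, -0.12, 85, 0.3, 5, 0, 0, 0, -0.12, 85, 0.3, 5, 0, 0, 0, -0.12, 85, 0.3, 5, 0, 0, 0, -0.12, 85, 0.3, 5, 0, 0, 0, -0.12, 85, 0.3, 5, 0, 0, 0, -0.12, 85, 0.3, 5, 0, 0, 0, -0.12, 85]
}}

```text
time: 4.9
eef_pos: [0.5101, -0.1332, 0.0063]
tcp_rot: [0.732, 0.682, 0.0, 0.0]
contact_force: [0.3, -0.4, 0.6]
opening: 0.995
finger_force: 0.0
```

>>> {"fn": "move_arm", "kwargs": {
  "plan": [0.5, 5, 0, 0, 0, -0.12, 85, 0.5, 5, 0, 0, 0, -0.12, 85, 0.5, 5, 0, 0, 0, -0.12, 85, 0.5, 5, 0, 0, 0, -0.12, 85, 0.5, 5, 0, 0, 0, -0.12, 85, 0.5, 5, 0, 0, 0, -0.12, 85, 0.5, 5, 0, 0, 0, -0.12, 85, 0.5, 5, 0, 0, 0, -0.12, 85, 0.5, 5, 0, 0, 0, -0.12, 85, 0.5, 5, 0, 0, 0, -0.12, 85, 0.5, 5, 0, 0, 0, -0.12, 85, 0.5, 5, 0, 0, 0, -0.12, 85]
}}

```text
time: 6.1
eef_pos: [0.5161, -0.0732, 0.0063]
tcp_rot: [0.74, 0.672, 0.0, 0.0]
contact_force: [0.6, 0.9, 0.0]
opening: 0.999
finger_force: 0.0
```

```bash
python3 - <<'E'
from h import *
s=ctrl.get_state();print(s['eef_pos'],s['contact_force'])
b=shot('wrist','w3')['color'];a=shot('top','top3')['color']
a=cv2.resize(a[140:340,210:460],(400,320))
cv2.imwrite('pics/m3.png',np.hstack([a,cv2.resize(b,(400,320))])[:,:,::-1])
E
```

```text
[ 0.51612818 -0.0732379   0.00634989] [0.59904137 0.90104287 0.01899188]
```

View pics/m3.png

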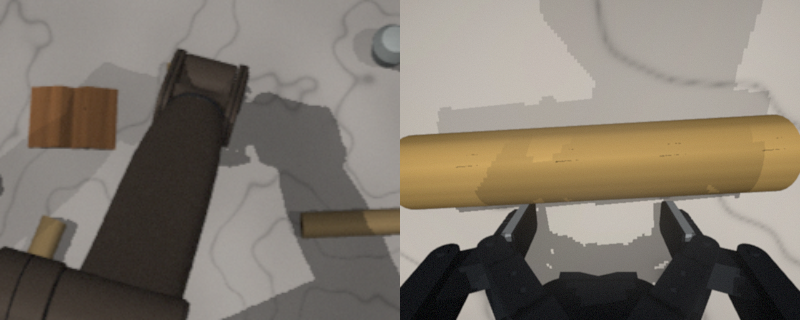

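The pin still lags the finger yaw by about 3°, which the ramp and the two-finger contact should even out. I'll carry on slowly.

>>> {"fn": "move_arm", "kwargs": {
  "plan": [0.4, 4.5, 0, 0, 0, 0, 85, 0.4, 4.5, 0, 0, 0, 0, 85, 0.4, 4.5, 0, 0, 0, 0, 85, 0.4, 4.5, 0, 0, 0, 0, 85, 0.4, 4.5, 0, 0, 0, 0, 85, 0.4, 4.5, 0, 0, 0, 0, 85, 0.4, 4.5, 0, 0, 0, 0, 85, 0.4, 4.5, 0, 0, 0, 0, 85, 0.4, 4.5, 0, 0, 0, 0, 85, 0.4, 4.5, 0, 0, 0, 0, 85, 0.4, 4.5, 0, 0, 0, 0, 85, 0.4, 4.5, 0, 0, 0, 0, 85]
}}

```text
time: 7.4
eef_pos: [0.5209, -0.0193, 0.0063]
tcp_rot: [0.74, 0.673, 0.0, 0.0]
contact_force: [-0.7, 0.0, -0.4]
opening: 0.996
finger_force: 0.1
```

>>> {"fn": "move_arm", "kwargs": {
  "plan": [0.4, 4.5, 0, 0, 0, 0, 85, 0.4, 4.5, 0, 0, 0, 0, 85, 0.4, 4.5, 0, 0, 0, 0, 85, 0.4, 4.5, 0, 0, 0, 0, 85, 0.4, 4.5, 0, 0, 0, 0, 85, 0.4, 4.5, 0, 0, 0, 0, 85, 0.4, 4.5, 0, 0, 0, 0, 85, 0.4, 4.5, 0, 0, 0, 0, 85, 0.4, 4.5, 0, 0, 0, 0, 85, 0.4, 4.5, 0, 0, 0, 0, 85, 0.4, 4.5, 0, 0, 0, 0, 85, 0.4, 4.5, 0, 0, 0, 0, 85]
}}

```text
time: 8.6
eef_pos: [0.5257, 0.0347, 0.0063]
tcp_rot: [0.74, 0.673, -0.0, -0.0]
contact_force: [0.3, 0.5, -0.6]
opening: 0.996
finger_force: 0.1
```

```bash
python3 - <<'E'
from h import *
s=ctrl.get_state();print(s['eef_pos'],s['contact_force'])
b=shot('wrist','w4')['color'];a=shot('scene','sc4')['color']
a=cv2.resize(a[200:340,220:440],(400,320))
cv2.imwrite('pics/m4.png',np.hstack([a,cv2.resize(b,(400,320))])[:,:,::-1])
E
```

```text
[0.52567705 0.03472354 0.00631352] [ 0.29383575  0.51871542 -0.58286874]
```

View pics/m4.png

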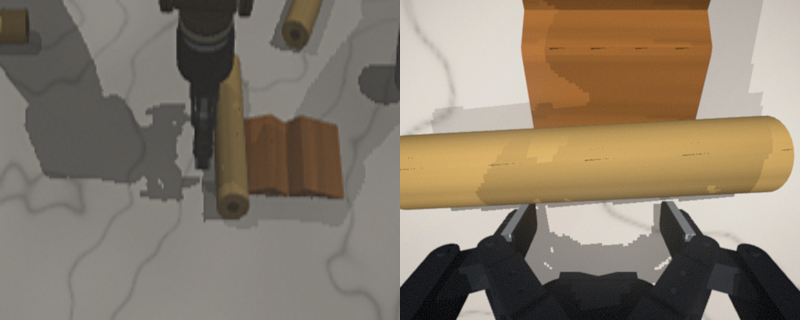

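The pin is at the foot of the ramp, and the rest's crest line is parallel to the fingers and centred on them. Now slowly up the ramp.

>>> {"fn": "move_arm", "kwargs": {
  "plan": [0.3, 3, 0.5, 0, 0, 0, 85, 0.3, 3, 0.5, 0, 0, 0, 85, 0.3, 3, 0.5, 0, 0, 0, 85, 0.3, 3, 0.5, 0, 0, 0, 85, 0.3, 3, 0.5, 0, 0, 0, 85, 0.3, 3, 0.5, 0, 0, 0, 85, 0.3, 3, 0.5, 0, 0, 0, 85, 0.3, 3, 0.5, 0, 0, 0, 85, 0.3, 3, 0.5, 0, 0, 0, 85, 0.3, 3, 0.5, 0, 0, 0, 85, 0.3, 3, 0.5, 0, 0, 0, 85, 0.3, 3, 0.5, 0, 0, 0, 85]
}}

```text
time: 9.9
eef_pos: [0.5292, 0.0707, 0.0123]
tcp_rot: [0.74, 0.673, -0.0, -0.0]
contact_force: [0.3, -3.0, 2.6]
opening: 0.998
finger_force: 1.3
```

```bash
python3 - <<'E'
from h import *
s=ctrl.get_state();print(s['eef_pos'],s['contact_force'])
b=shot('wrist','w5')['color'];a=shot('scene','sc5')['color']
a=cv2.resize(a[200:340,220:440],(400,320))
cv2.imwrite('pics/m5.png',np.hstack([a,cv2.resize(b,(400,320))])[:,:,::-1])
E
```

```text
[0.52921982 0.07065433 0.01231518] [ 0.25232099 -3.00598014  2.57691958]
```

View pics/m5.png

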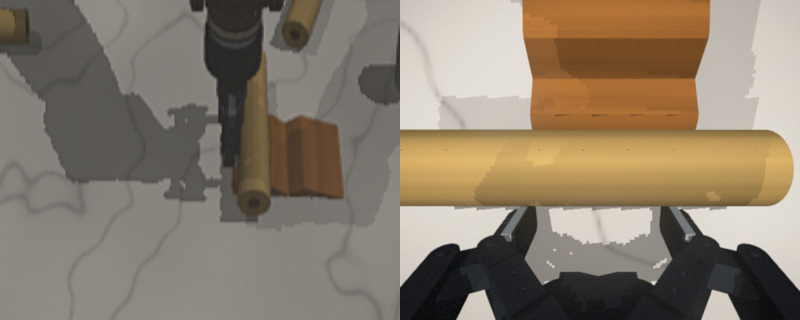

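The pin is now parallel to the crest and partway up the ramp, with 3 N of contact. Next comes the slow final push to the crest.

>>> {"fn": "move_arm", "kwargs": {
  "plan": [0.2, 2, 0.3, 0, 0, 0, 85, 0.2, 2, 0.3, 0, 0, 0, 85, 0.2, 2, 0.3, 0, 0, 0, 85, 0.2, 2, 0.3, 0, 0, 0, 85, 0.2, 2, 0.3, 0, 0, 0, 85, 0.2, 2, 0.3, 0, 0, 0, 85, 0.2, 2, 0.3, 0, 0, 0, 85, 0.2, 2, 0.3, 0, 0, 0, 85, 0.2, 2, 0.3, 0, 0, 0, 85, 0.2, 2, 0.3, 0, 0, 0, 85, 0.2, 2, 0.3, 0, 0, 0, 85]
}}

```text
time: 11.1
eef_pos: [0.5314, 0.0927, 0.0156]
tcp_rot: [0.74, 0.672, 0.0, -0.0]
contact_force: [0.3, -0.4, 0.0]
opening: 0.996
finger_force: 0.5
```

>>> {"fn": "move_arm", "kwargs": {
  "plan": [0.1, 1, 0.3, 0, 0, 0, 85, 0.1, 1, 0.3, 0, 0, 0, 85, 0.1, 1, 0.3, 0, 0, 0, 85, 0.1, 1, 0.3, 0, 0, 0, 85]
}}

```text
time: 11.5
eef_pos: [0.5317, 0.0966, 0.0167]
tcp_rot: [0.74, 0.672, 0.0, -0.0]
contact_force: [0.4, 0.6, -0.5]
opening: 0.997
finger_force: 0.1
```

```bash
python3 - <<'E'
from h import *
s=ctrl.get_state();print(s['eef_pos'],s['contact_force'])
b=shot('wrist','w6')['color'];a=shot('scene','sc6')['color']
a=cv2.resize(a[200:340,220:440],(400,320))
cv2.imwrite('pics/m6.png',np.hstack([a,cv2.resize(b,(400,320))])[:,:,::-1])
E
```

```text
[0.53170074 0.09661981 0.01669408] [ 0.35889248  0.64507453 -0.45410391]
```

View pics/m6.png

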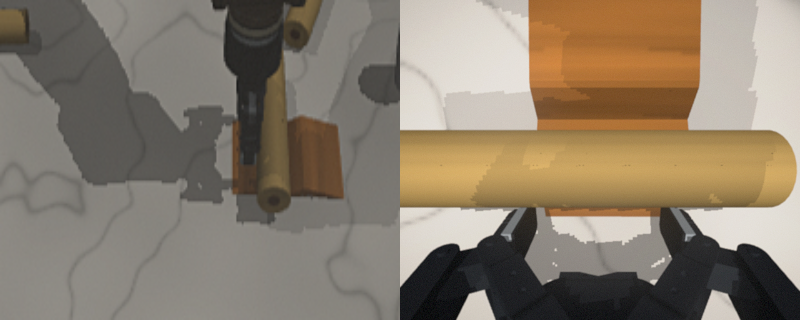

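The pin is on the crest flat. I'll nudge it over, then hold.

>>> {"fn": "move_arm", "kwargs": {
  "plan": [0.1, 1, 0.3, 0, 0, 0, 85, 0.1, 1, 0.3, 0, 0, 0, 85, 0.1, 1, 0.3, 0, 0, 0, 85, 0.1, 1, 0.3, 0, 0, 0, 85, 0.1, 1, 0.3, 0, 0, 0, 85, 0.1, 1, 0.3, 0, 0, 0, 85, 0.1, 1, 0.3, 0, 0, 0, 85, 0, 0, 0, 0, 0, 0, 85, 0, 0, 0, 0, 0, 0, 85, 0, 0, 0, 0, 0, 0, 85]
}}

```text
time: 12.6
eef_pos: [0.5325, 0.1033, 0.0189]
tcp_rot: [0.74, 0.673, -0.0, -0.0]
contact_force: [0.4, 0.4, -0.2]
opening: 0.996
finger_force: 0.0
```

```bash
python3 - <<'E'
from h import *
s=ctrl.get_state();print(s['eef_pos'],s['contact_force'])
b=shot('wrist','w7')['color'];a=shot('scene','sc7')['color']
a=cv2.resize(a[200:340,220:440],(400,320))
cv2.imwrite('pics/m7.png',np.hstack([a,cv2.resize(b,(400,320))])[:,:,::-1])
E
```

```text
[0.53253161 0.10334566 0.01890405] [ 0.3551067   0.40818914 -0.19352731]
```

View pics/m7.png

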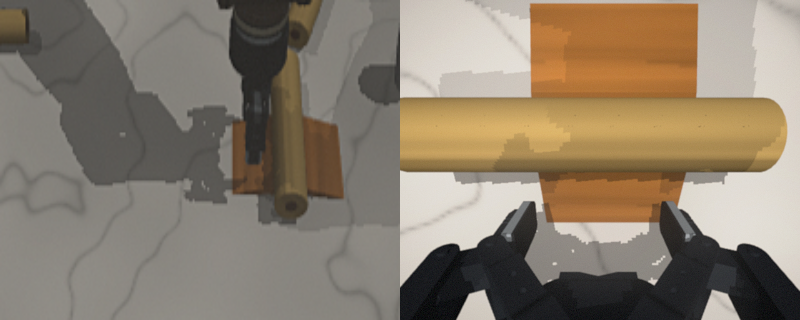

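It has rolled into the trough, and the wrist view shows it parallel and centred, with clear space to the fingers. I'll back off and up, then check numerically.

>>> {"fn": "move_arm", "kwargs": {
  "plan": [-1, -10, 2, 0, 0, 0, 85, -1, -15, 10, 0, 0, 0, 85, -1, -15, 20, 0, 0, 0, 85, 0, -20, 30, 0, 0, 0, 85, 0, -20, 30, 0, 0, 0, 85, 0, -20, 20, 0, 0, 0, 85, 0, 0, 0, 0, 0, 0, 85, 0, 0, 0, 0, 0, 0, 85, 0, 0, 0, 0, 0, 0, 85, 0, 0, 0, 0, 0, 0, 85]
}}

```text
time: 13.7
eef_pos: [0.5284, 0.004, 0.1293]
tcp_rot: [0.74, 0.673, -0.001, -0.001]
contact_force: [-0.5, 0.1, -0.4]
opening: 0.997
finger_force: 0.0
```

```bash
python3 - <<'E'
from h import *
s=ctrl.get_state();T=np.eye(4);T[:3,:3]=R.from_quat(s['tcp_rot']).as_matrix();T[:3,3]=s['eef_pos']
d=shot('wrist','w8');e=shot('scene','sc8');e2=shot('scene','sc9')
print(s['eef_pos'],s['contact_force'],'diff',np.abs(e['color'].astype(int)-e2['color'])[200:340,220:440].mean())
C=T@d['T_tool_cam'];f=240/np.tan(np.radians(d['fov_y'])/2)
def proj(c,O,M,P):
    p=M.T@(np.array(P)-O);return c['cx']+f_(c)*p[0]/-p[2],c['cy']-f_(c)*p[1]/-p[2]
f_=lambda c:240/np.tan(np.radians(c['fov_y'])/2)
# pale-wood mask in scene picture around the rest, then axis line by PCA on plane z=27 mm
M=R.from_quat(e['orientation']).as_matrix()
y=np.radians(-5.3);ux=np.array([np.cos(y),np.sin(y),0]);c0=np.array([.5455,.1506,.027])
for k in(-.11,0,.11):print('expected axis px',np.round(proj(e,e['origin'],M,c0+k*ux),1))
hsv=cv2.cvtColor(e['color'],cv2.COLOR_RGB2HSV)
m=cv2.inRange(hsv,(16,60,40),(28,255,255));m[:215]=0;m[320:]=0;m[:,:330]=0;m[:,430:]=0
n,l,st,ct=cv2.connectedComponentsWithStats(m);i=1+np.argmax(st[1:,4]);print(st[i],ct[i])
for v in(240,260,280,300):
    u=np.where(l[v]==i)[0]
    if len(u):
        print(v,u.min(),u.max(),px2w(e,u.mean(),v,.040)[:2].round(4))
E
```

```text
[0.52839546 0.00404066 0.12930346] [-0.53576109  0.13212992 -0.38354396] diff 1.0028896103896103
expected axis px [376.4 230.9]
expected axis px [378.3 261. ]
expected axis px [380.5 295.1]
[ 369  221   20   75 1221] [377.93284193 258.56265356]
240 369 385 [0.4832 0.1547]
260 370 386 [0.5538 0.1475]
280 370 388 [0.619  0.1408]
```

```bash
python3 -c "
from plant import order
print(order.sign_off())"
```

```text
the job is handed in; nothing more can be done
None
```

The pin rolled up the near ramp and lies still in the V trough, parallel to it and within about 2 mm of its middle line; both ends stick out, the arm is clear, and I handed the job in at about 14 s (no verdict was returned).

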